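Prove the shaker's stop button and restart

ROBOT

A 7-joint arm with a two-finger parallel gripper is mounted at the origin on the work surface. World frame = base frame: x ahead of the robot, y to its left, z up, the work surface at z = 0. Lengths are in m, angles in rad, forces in N, time in s.
With the tool pointing down it reaches from about 0.4 to 0.85 m from the base axis. Payload 10.4 kg.
Tool frame: the origin (TCP) lies midway between the tips of the shut fingers; the grasp point (between the pads) lies 19 mm behind it (r.grasp_offset is the distance from the TCP to the grasp point, in m); x points along the fingers, y is the direction in which the jaws open and shut, and the axes are right-handed (so a half turn about x gives the same grasp; the last joint's range is limited). The gripper opens to 87 mm and grips with 3 to 60 N. Pads are 19 mm wide; open, the fingers measure 117 mm over their backs; the gripper's body (75 mm by 190 mm) begins 51 mm behind the grasp point.
Start: joints at [1.082, 0.332, -0.065, 1.46, 0.022, 1.35, -0.088], TCP at [0.281, -0.558, 0.223] pointing down, gripper open.
Joint ranges: [-2.6, 2.6], [-0.5, 2.12], [-1.47, 1.34], [0.16, 2.42], [-1.27, 4.41], [0.06, 2.06], [-2.6, 2.6]. Speed limits (rad/s): [2.22, 2.22, 2.79, 2.79, 3.14, 3.14, 3.14].

INTERFACE

Orientations are given as a unit quaternion [x, y, z, w].
In Python, from bench import r, vision, close_job gives the robot as it stands. The module is installed in compiled form; this text tells all that it offers.
- The arm moves only by the shell command python3 -m pendant 'ROWS' [OPENING] [FORCE]. ROWS is text: rows parted by semicolons, each of 6 numbers parted by spaces: the shift along the tool's x, y, z in units of 0.25 m (1.0 is 0.25 m), then the turn, a rotation vector about the tool's x, y, z in units of 1.5 rad (1.0 is 1.5 rad). A call has 1 to 8 rows; each row is the pose to reach, as a shift and turn from the pose commanded when the call began, along the tool's axes at that moment; what a row does not reach only later rows make up. A row lasts 1/10 s, in which the tool goes at most 50 mm and 8.59 degrees, less where a joint would pass 70% of its speed; a pose out of reach is approached as far as the arm can. A call with a number of a shift or a turn outside -1 to 1 is refused whole. A call with a gripper value outside its range is refused whole. OPENING is the gripper command: -1 is shut, 1 is fully open, values between are in proportion, set as the call begins (- or left out, the last holds). The fingers move at their own pace and stop on an object; FORCE is the grip in N (left out, the last holds). Time passes only in rows, so rows that repeat a pose let the fingers close. It gives the time, the measured TCP pose, the force and the opening at its end, in the units of the state.
- r.read_state(): the state, without advancing time (a new reading comes with each control period).
- vision.camera(name): name is "scene" or "top" or "wrist"; returns (picture, depth): 400x640x3 uint8, blue, green, red; 400x640 float32, m along the optical axis (not along the pixel's ray), 0 where there is no reading.
- vision.get_calibration(name): a dict with "camera_matrix" (3x3 intrinsics, pixels), "rvec" (rotation vector, rad) and "tvec" (3), from world to camera coordinates, as OpenCV has them. Camera axes: x right, y down, z forward; pixel columns grow to the right and rows downward; lengths in m; the calibration is good to about 2 mm. A picture is of the moment at which its call begins: read the wrist's pose just before it. get_calibration takes no time and is no camera call; for the wrist camera it gives the pose at the moment of the call.
- close_job(): hands the job in, once; it reports no verdict.
The state is a dict: "time": time; "joint_positions": joint angles; "joint_vel": joint speeds; "joint_torque": joint torques, N m; "ee_pos": TCP position; "eef_rot": TCP orientation; "ft_force": force on the tool from outside, world axes, zero at the start; "torque": the same for the moment, N m; "width": finger opening in m.
Only numpy, scipy, OpenCV 4.12 (cv2) and the standard library are available. Lean on these libraries where they do the work, as an engineer would, in place of code of your own. Each camera call takes 0.05 s, during which the arm holds its last target. There are 200 camera calls.

TASK

Check the laboratory shaker's stop: with a fingertip press its big mushroom button in until it latches, and take the finger off so that it is seen to stay down by itself. Then push its ridge round clockwise (seen from above) with the fingertip until the latch lets go and the button springs up, and finally press the small flat round restart button fully in once the stop is up, and let it go. Only push with the fingers: leave the speed knob as it is set, and do not shift or lift anything else on the bench.

Things in the scene. Friction and masses are not known exactly. Their poses are not given: they have to be found in the camera images.
- stop_unit: white control box 100 x 100 x 50 high, fixed to the bench, that carries the mushroom stop button on the middle of its top; origin at the centre of its underside, z up, yawed up to 0.5 rad either way. It and the two other units change places.
- stop (a joint): how far the mushroom button is pushed down, m: 0 up, 0.011 hard down. The spring pushes back with about 3 N at the start and 6 N at the bottom, and the latch adds about 2 N on the way. Pressed beyond 0.009 (go to the hard stop to be sure) it latches, and when let go it rests at about 0.0085. Only turning frees it; it then springs up to 0 unless something stands on the head.
- stop_twist (a joint): clockwise turn of the mushroom head seen from above, rad: 0 at rest, 0.9 at its stop. It resists with 0.03 Nm at first and up to 0.08 Nm near the end, and a spring turns it back to 0 when let go. The latch lets go at about 0.5 to 0.6 and it may be turned on to 0.9.
- stop_top (a point): centre of the top of the mushroom button, 97 above the bench when up; goes down and turns with the head; z up. It is the top of a central boss, 20 wide here and 32 at its foot. Press here to push the button in. Two straight ridges, their tops level with this point, run out from the boss along this point's +x and -x to 35 from the axis.
- disc_face (a point): on the axis, 18 below stop_top: the flat upper face of the mushroom's disc (78 diameter, 14 thick) on which the boss and the two ridges, 18 high, stand. A tip that turns the head should stay about 10 above this face as it is when latched, or the head cannot spring up under it.
- ridge_a (a point): middle of the upright push face of one ridge, 28 from the axis, 9 above the disc face; the face looks along this point's +y. Push it towards -y, clockwise around the axis. The ridge top is 7 wide; its other side slopes down to the disc over about 18.
- ridge_b (a point): the same on the opposite ridge: the middle of its push face, 28 from the axis; this face looks along the point's -y (the point is turned like stop_top). Push it towards +y, clockwise around the axis. Either ridge will do.
- restart_unit: white control box 80 x 80 x 50 high, fixed; origin at the centre of its underside; carries the flat round restart button.
- restart (a joint): how far the restart button is pushed in, m: 0 out, 0.005 fully in; the spring needs 5 N to be fully in and returns it.
- restart_top (a point): centre of the flat top of the restart button, 30 diameter, 71 above the bench (9 above its round collar, 46 diameter).
- speed_unit: white control box 80 x 80 x 50 high, fixed; origin at the centre of its underside; carries the speed knob (44 diameter with an upright bar grip, top about 94 above the bench). Leave it alone.
- speed_pointer (a point): pointer mark on top of the speed knob's bar, 18 from the knob's axis; must stay where it is.
- tube_rack: tube rack, a perforated block 70 x 200 x 44, loose; origin at the centre of its underside. Leave it alone.
- tip_box: open pipette-tip box 85 x 115 x 56, loose; origin at the centre of its underside. Leave it alone.
- beaker: clear beaker, 64 diameter, 80 high, loose; origin at the centre of its underside. Leave it alone.
- vial: small amber capped vial, 26 diameter, 50 high, loose, stands between two of the control units; origin at the centre of its underside. Leave it alone.
- jar: small clear capped jar, 32 diameter, 45 high, loose, stands between two of the control units; origin at the centre of its underside. Leave it alone.
- petri_dish: flat clear dish, 86 diameter, 14 high, loose; origin at the centre of its underside. Leave it alone.
- pipette: hand pipette lying down, about 240 long, 24 high, loose; origin at the centre of its underside. Leave it alone.
Things that resemble listed ones, but are neither listed nor needed, are in the scene too. What is shaped like the restart_unit but purple is not meant.

How it is judged:
On the way, in this order (a step that is already met when the one before it is completed fails the run):
1. the mushroom button is down, latched, with nothing touching its unit (value of joint stop above 0.006 m and contact force between anything else and stop_unit below 0.2 N), for 0.1 s.
2. the latch has been released by turning: the mushroom button is up again (value of joint stop below 0.002 m), for 0.1 s.
3. the restart button is pressed in while the stop is up (value of joint restart above 0.004 m and value of joint stop below 0.002 m), for 0.1 s.
At the end, for the whole second after the job is handed in: the mushroom button is up (within 1.5 mm) and turned back (within 0.1 rad), the restart button is out (within 1.2 mm), the speed knob's pointer is within 7 mm of its start, and no bystander has moved more than 30 mm or been lifted more than 12 mm (value of joint stop below 0.0015 m and value of joint stop_twist below 0.1 rad and value of joint restart below 0.0012 m and not (distance of speed_pointer from where it was at the start of the episode above 0.007 m) and not (distance of any of tube_rack, tip_box, beaker, vial, jar, petri_dish, pipette from where it was at the start of the episode above 0.03 m or height (world z) of any of tube_rack, tip_box, beaker, vial, jar, petri_dish, pipette above 0.012 m)); the robot touches nothing.
It fails at once if the restart button is pressed while the stop is still down (value of joint each of restart, stop above 0.003 m).
It fails at once if the speed knob is turned (pointer moved more than 7 mm) (distance of speed_pointer from where it was at the start of the episode above 0.007 m).
It fails at once if a bystander is shifted more than 30 mm or lifted more than 12 mm (distance of any of tube_rack, tip_box, beaker, vial, jar, petri_dish, pipette from where it was at the start of the episode above 0.03 m or height (world z) of any of tube_rack, tip_box, beaker, vial, jar, petri_dish, pipette above 0.012 m).
It also fails if it takes over 56 s, if anything falls off the work surface, if the arm or the gripper's body presses on something with over 40 N, if the wrist force passes 120 N, or if a joint passes its speed limit or range.

## Working session

There is one attempt and no reset: what is moved stays moved. The work goes in short steps, Python scripts to look and compute and a shell command to move; the robot and the scene stay as the last step left them, time stands still between calls to the robot, and variables do not carry over. Pictures are saved under pics/ and viewed, about 8 in all and at most 12, crops included, and the job is handed in when it is done.

```bash
mkdir -p pics && cat > h.py <<'E'
import numpy as np, cv2
from bench import r, vision
def cam(n):
    c=vision.get_calibration(n); p,d=vision.camera(n)
    R=cv2.Rodrigues(np.array(c["rvec"],float))[0]; t=np.array(c["tvec"],float).ravel(); K=np.array(c["camera_matrix"],float)
    return p,d,K,R,t
def cloud(d,K,R,t):
    v,u=np.mgrid[:d.shape[0],:d.shape[1]]
    P=np.stack([(u-K[0,2])/K[0,0]*d,(v-K[1,2])/K[1,1]*d,d],-1)
    W=(P-t)@R; W[d<=0]=np.nan
    return W
E
python3 - <<'E'
from h import *
s=r.read_state();print({k:np.round(v,3).tolist() for k,v in s.items()})
for n in("top","scene"):
    p,d,K,R,t=cam(n);cv2.imwrite(f"pics/{n}1.png",p);np.savez(f"{n}1.npz",p=p,d=d,K=K,R=R,t=t)
    print(n,-R.T@t,K[0,0])
E
```

```text
{'time': 0.0, 'joint_positions': [1.082, 0.333, -0.065, 1.461, 0.022, 1.35, -0.088], 'joint_vel': [0.001, 0.001, 0.0, -0.0, 0.001, 0.001, -0.0], 'joint_torque': [0.0, -62.326, 0.025, -38.989, -0.061, 0.04, 0.0], 'ee_pos': [0.281, -0.558, 0.222], 'eef_rot': [-0.688, -0.164, 0.688, -0.163], 'ft_force': [0.783, 0.376, 0.273], 'torque': [-0.01, 0.061, -0.031], 'width': 0.087}
top [0.46320632 0.06199667 1.08431611] 366.0157493005231
scene [1.17834898 0.3169839  0.79161254] 437.01680617206915
```

View pics/top1.png

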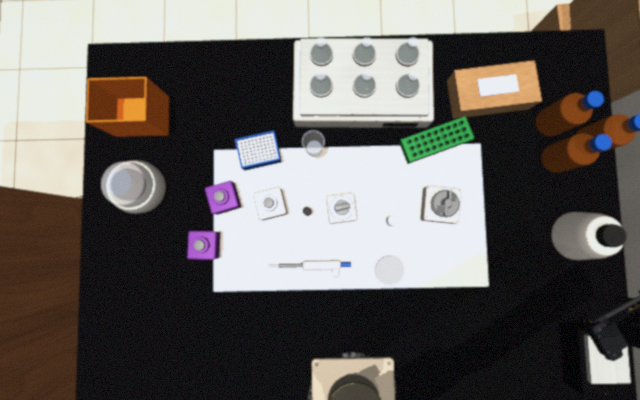

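View pics/scene1.png

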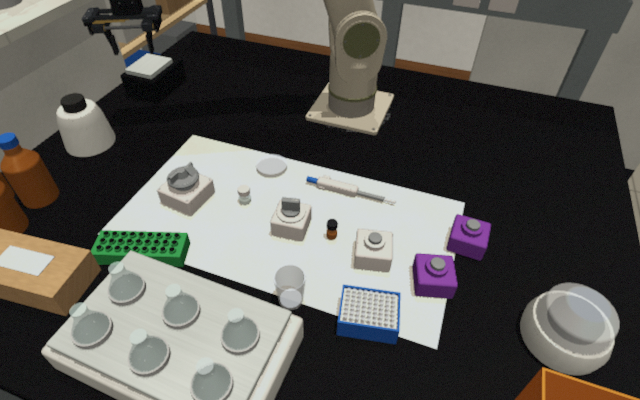

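The top view shows the stop unit at about (443,204), the speed knob at (341,208), the white restart unit at (269,203), and the purple decoys on the left. Next I measure their positions.

```bash
python3 - <<'E'
from h import *
z=np.load("top1.npz");W=cloud(z['d'],z['K'],z['R'],z['t']);p=z['p']
for n,(u,v),bands in (("stop",(443,204),[(.044,.054),(.072,.084),(.088,.11)]),("restart",(269,203),[(.045,.054),(.066,.075)]),("speed",(341,208),[(.045,.054),(.085,.11)])):
    w=W[v-30:v+30,u-30:u+30].reshape(-1,3)
    for lo,hi in bands:
        q=w[(w[:,2]>lo)&(w[:,2]<hi)]
        if len(q)<4: print(n,lo,len(q));continue
        rc=cv2.minAreaRect((q[:,:2]*1000).astype(np.float32));print(n,lo,len(q),q.mean(0).round(4),np.round(rc[0],1),np.round(rc[1],1),round(rc[2],1))
a=cv2.resize(p[174:234,413:473],(400,400),interpolation=cv2.INTER_CUBIC)
s=np.load("scene1.npz");b=cv2.resize(s['p'][155:215,155:215],(400,400),interpolation=cv2.INTER_CUBIC)
cv2.imwrite("pics/c1.png",np.hstack([a,b]))
E
```

```text
stop 0.044 589 [ 0.5458 -0.2541  0.05  ] [ 548.5 -264.1] [101.  100.1] 82.1
stop 0.072 411 [ 0.5477 -0.2608  0.079 ] [ 549.1 -263.7] [75.1 75.1] 87.4
stop 0.088 176 [ 0.5478 -0.2622  0.0954] [ 549.1 -262.7] [23.7 67.4] 67.8
restart 0.045 538 [0.5607 0.2246 0.05  ] [561.5 225.8] [79.9 79.8] 13.4
restart 0.066 89 [0.5616 0.2257 0.071 ] [563.  225.9] [31.7 29.8] 26.0
speed 0.045 352 [0.5435 0.0219 0.0501] [544.3  21.3] [79.9 79.3] 5.5
speed 0.085 83 [0.5436 0.0214 0.0939] [543.9  21.4] [14.  41.3] 13.0
```

View pics/c1.png

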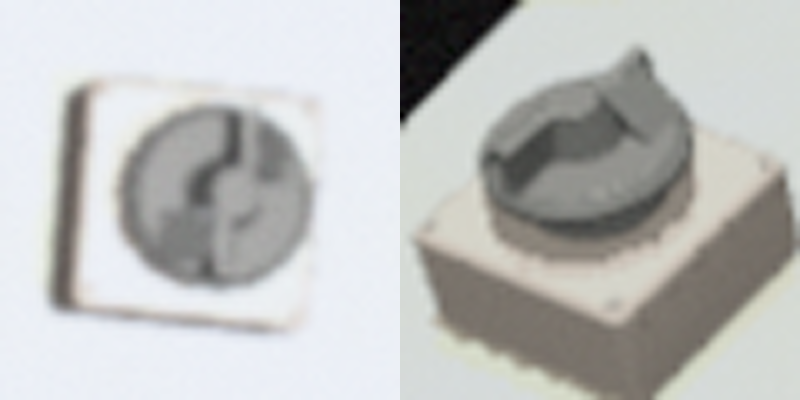

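```bash
python3 -m pendant '0 -0.2 0 0 0 0;0 -0.4 0 0 0 0;0 -0.4 -0.35 -0.1 0 0;0 -0.4 -0.7 -0.2 0 0;0 -0.4 -0.7 -0.3 0 0;0 -0.4 -0.7 -0.4 0 0;0 -0.4 -0.7 -0.5 0 0;0 -0.4 -0.7 -0.6 0 0' -1 20
cat > go.py <<'E'
# target x y z yaw(deg of tool y) -> shift/turn in tool units
import sys; from h import *; from scipy.spatial.transform import Rotation as Ro
def go(*a):
    s=r.read_state();R0=Ro.from_quat(s["eef_rot"]);q=np.radians(a[3])
    y=np.array([np.cos(q),np.sin(q),0]);x=np.array([0,0,-1.]);Rt=Ro.from_matrix(np.c_[x,y,np.cross(x,y)])
    d=R0.inv().apply(np.array(a[:3])-s["ee_pos"])/.25;w=(R0.inv()*Rt).as_rotvec()/1.5
    print("t",round(s["time"],2),"pos",np.round(s["ee_pos"],4),"F",np.round(s["ft_force"],2),"T",np.round(s["torque"],2));print("shift",d.round(4),"turn",w.round(4))
go(*map(float,sys.argv[1:]))
E
python3 go.py 0.549 -0.264 0.14 -7.9
```

```text
time: 0.9
ee_pos: [0.393, -0.3895, 0.2221]
eef_rot: [0.547, 0.449, -0.547, 0.448]
ft_force: [-0.1, -0.2, 0.4]
width: 0.0312
t 0.9 pos [ 0.393  -0.3895  0.2221] F [-0.1  -0.23  0.37] T [-0.09 -0.05  0.01]
shift [ 0.3283  0.5142 -0.6141] turn [-0.0391 -0.0004  0.0004]
```

```bash
python3 -m pendant '0 0.13 -0.15 -0.04 0 0;0 0.26 -0.3 -0.04 0 0;0.1 0.39 -0.45 -0.04 0 0;0.2 0.514 -0.614 -0.04 0 0;0.3 0.514 -0.614 -0.04 0 0;0.3 0.514 -0.614 -0.04 0 0;0.3 0.514 -0.614 -0.04 0 0' 
python3 go.py 0.549 -0.264 0.097 -7.9
python3 - <<'E'
from h import *
p,d,K,R,t=cam("wrist");print(-R.T@t,R[2])
a,da,*_=cam("top");cv2.imwrite("pics/w2.png",np.hstack([p[:, :480],cv2.resize(a[164:244,403:483],(320,320),interpolation=2)[:, :320] if 0 else cv2.copyMakeBorder(cv2.resize(a[164:244,403:483],(320,320),interpolation=2),0,80,0,0,0)]))
W=cloud(d,K,R,t).reshape(-1,3)
for lo,hi in((.045,.054),(.073,.083),(.092,.1)):
    m=(W[:,2]>lo)&(W[:,2]<hi)&(np.hypot(W[:,0]-.549,W[:,1]+.264)<.075);q=W[m]
    if len(q)>5: rc=cv2.minAreaRect((q[:,:2]*1000).astype(np.float32));print(lo,len(q),q.mean(0).round(4),rc)
E
```

```text
time: 1.6
ee_pos: [0.5485, -0.2669, 0.1473]
eef_rot: [-0.535, -0.463, 0.535, -0.462]
ft_force: [-0.6, -0.9, 0.3]
width: 0.0004
t 1.6 pos [ 0.5485 -0.2669  0.1473] F [-0.55 -0.86  0.28] T [-0.01 -0.04  0.06]
shift [ 0.2013  0.0006 -0.0118] turn [-0.005   0.      0.0011]
[ 0.56024531 -0.19436435  0.3093341 ] [-0.03930548 -0.26424867 -0.96365332]
0.045 4157 [ 0.552  -0.2387  0.0494] ((548.83837890625, -256.5139465332031), (84.54718780517578, 99.78803253173828), 82.75155639648438)
0.073 3325 [ 0.5512 -0.2505  0.0782] ((549.1238403320312, -256.4134216308594), (61.504005432128906, 77.09317016601562), 81.2228012084961)
0.092 1629 [ 0.5475 -0.2629  0.096 ] ((548.12255859375, -263.47540283203125), (21.111177444458008, 69.84761047363281), 65.14762878417969)
```

View pics/w2.png

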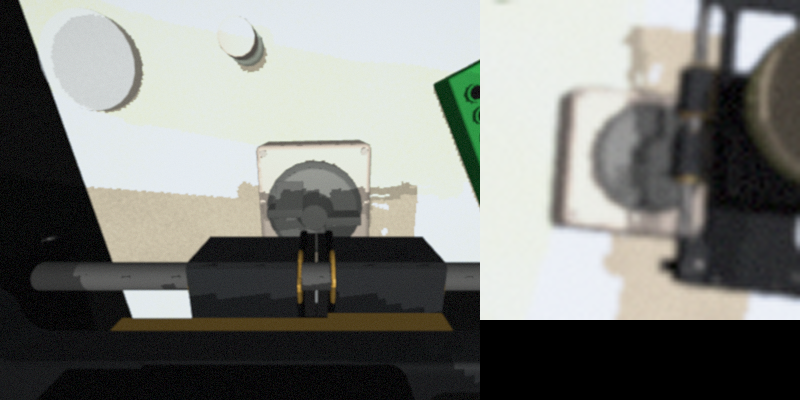

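```bash
python3 -m pendant '0.1 0 -0.012 -0.005 0 0;0.18 0 -0.012 -0.005 0 0;0.2 0 -0.012 -0.005 0 0;0.22 0 -0.012 -0.005 0 0;0.24 0 -0.012 -0.005 0 0;0.25 0 -0.012 -0.005 0 0;0.25 0 -0.012 -0.005 0 0'
python3 go.py 0.549 -0.264 0.086 -7.9
```

```text
time: 2.4
ee_pos: [0.55, -0.2647, 0.0871]
eef_rot: [0.534, 0.463, -0.533, 0.465]
ft_force: [-2.3, 0.3, 6.6]
width: 0.0007
t 2.4 pos [ 0.55   -0.2647  0.0871] F [-2.26  0.31  6.65] T [ 0.06  0.64 -0.04]
shift [ 0.0046 -0.0042 -0.0024] turn [-0.0007  0.001  -0.0013]
```

```bash
python3 -m pendant '0.008 0 0 0 0 0;0.016 0 0 0 0 0;0.016 0 0 0 0 0;0.016 0 0 0 0 0'
python3 go.py 0.549 -0.264 0.13 -7.9
```

```text
time: 2.8
ee_pos: [0.5512, -0.2652, 0.0862]
eef_rot: [0.534, 0.462, -0.533, 0.466]
ft_force: [-9.0, 2.9, 23.3]
width: 0.0003
t 2.8 pos [ 0.5512 -0.2652  0.0862] F [-8.96  2.9  23.27] T [0.56 1.92 0.02]
shift [-0.1754 -0.0084 -0.003 ] turn [-0.0008  0.0019 -0.0033]
```

```bash
python3 -m pendant '-0.08 0 0 0 0 0;-0.18 0 0 0 0 0;-0.18 0 -0.2 0 0 0;-0.18 0 -0.3 0 0 0;-0.18 0 -0.3 0 0 0;-0.18 0 -0.3 0 0 0'
python3 - <<'E'
from h import *
q=np.radians(-7.9);c=np.array([.549,-.264])
for n in("wrist","top"):
    p,d,K,R,t=cam(n);W=cloud(d,K,R,t).reshape(-1,3)
    L=np.c_[(W[:,:2]-c)@np.array([[np.cos(q),-np.sin(q)],[np.sin(q),np.cos(q)]]),W[:,2]]*1000
    for x0 in(-32,-27,-22,0,22,27,32):
        m=(abs(L[:,0]-x0)<2.5)&(abs(L[:,1])<42)&(L[:,2]>60)&(L[:,2]<105);s=L[m];s=s[s[:,1].argsort()]
        t_=s[s[:,2]>84]
        print(n,x0,len(s),"top z %.1f y %.1f..%.1f"%(np.median(t_[:,2]),t_[:,1].min(),t_[:,1].max()) if len(t_) else "", "disc",np.median(s[(s[:,2]<76),2]) )
E
python3 go.py 0.549 -0.264 0.13 -7.9
```

```text
time: 3.4
ee_pos: [0.5605, -0.1897, 0.1276]
eef_rot: [0.533, 0.464, -0.533, 0.465]
ft_force: [0.2, -1.1, -0.1]
width: 0.0003
wrist -32 0  disc nan
wrist -27 0  disc nan
wrist -22 0  disc nan
wrist 0 28 top z 88.5 y -0.0..7.9 disc nan
wrist 22 0  disc nan
wrist 27 0  disc nan
wrist 32 0  disc nan
top -32 0  disc nan
top -27 0  disc nan
top -22 0  disc nan
top 0 0  disc nan
top 22 0  disc nan
top 27 0  disc nan
top 32 0  disc nan
t 3.5 pos [ 0.5599 -0.191   0.1268] F [-0.15 -0.68 -0.88] T [-0.05 -0.09 -0.04]
shift [-0.0124 -0.0026  0.2952] turn [-0.0012  0.0008 -0.0007]
  return _methods._mean(a, axis=axis, dtype=dtype,
  ret = ret.dtype.type(ret / rcount)
```

The boss top now reads 88.5 mm, so the button is latched. I get the ridge edges from the first top view, which had nothing in the way.

```bash
python3 - <<'E' 2>/dev/null
from h import *
z=np.load("top1.npz");W=cloud(z['d'],z['K'],z['R'],z['t']).reshape(-1,3)
q=np.radians(-7.9);c=np.array([.549,-.264])
e=np.array([np.cos(q),np.sin(q)]);f=np.array([-e[1],e[0]])
L=np.c_[(W[:,:2]-c)@e,(W[:,:2]-c)@f,W[:,2]]*1000
for x0 in(-32,-24,24,32):
    s=L[(abs(L[:,0]-x0)<4)&(abs(L[:,1])<30)&(L[:,2]>70)];s=s[s[:,1].argsort()]
    print(x0,[(round(float(a)),round(float(b))) for _,a,b in s])
# tool target: ridge_a, tip 15 mm clear of the axis line, r=31
for yy in(.028,):print(c+.031*e+yy*f)
E
python3 go.py 0.5835 -0.2405 0.11 -7.9
```

```text
-32 [(-26, 75), (-22, 77), (-20, 78), (-18, 80), (-17, 78), (-16, 79), (-15, 77), (-14, 78), (-13, 80), (-13, 80), (-11, 78), (-10, 81), (-9, 83), (-9, 77), (-8, 79), (-7, 81), (-6, 79), (-2, 81), (1, 98), (1, 82), (1, 99), (2, 99), (3, 79), (3, 97), (3, 97), (4, 98), (5, 79), (5, 96), (6, 79), (6, 88), (6, 89), (6, 80), (6, 98), (7, 99), (8, 78), (8, 78), (8, 95), (9, 80), (10, 76), (11, 94), (11, 78), (11, 77), (12, 88), (13, 77), (14, 79), (15, 91), (16, 76), (16, 77), (18, 74), (18, 91), (18, 74), (18, 84), (20, 82), (22, 78), (22, 78), (23, 73)]
-24 [(-28, 81), (-28, 76), (-27, 78), (-26, 80), (-24, 78), (-24, 77), (-24, 78), (-22, 78), (-21, 79), (-20, 82), (-18, 79), (-18, 80), (-18, 80), (-16, 78), (-16, 78), (-16, 78), (-13, 78), (-12, 81), (-11, 78), (-9, 80), (-9, 82), (-8, 78), (-6, 81), (-6, 83), (1, 97), (2, 98), (3, 101), (3, 96), (4, 98), (5, 100), (6, 97), (7, 96), (7, 98), (8, 92), (9, 96), (9, 96), (10, 91), (11, 93), (11, 92), (13, 91), (13, 91), (14, 94), (14, 86), (14, 87), (15, 87), (17, 86), (17, 86), (18, 89), (18, 83), (18, 83), (19, 85), (21, 83), (21, 82),
[... 476 characters left out ...]
(12, 81), (13, 78), (14, 79), (14, 81), (15, 76), (16, 78), (16, 80), (19, 81), (20, 81), (20, 80), (21, 77), (21, 79), (22, 79), (24, 78), (25, 80), (26, 73), (27, 79), (29, 75), (29, 77)]
32 [(-23, 82), (-19, 77), (-17, 76), (-14, 76), (-11, 96), (-7, 99), (-5, 97), (-4, 99), (-2, 97), (-2, 98), (-1, 85), (0, 93), (0, 94), (0, 78), (0, 86), (0, 85), (0, 78), (1, 82), (3, 79), (4, 80), (4, 81), (5, 78), (6, 77), (6, 80), (9, 82), (11, 77), (11, 77), (13, 74), (14, 79), (15, 73), (16, 77), (19, 77), (20, 79), (21, 76), (24, 75)]
[ 0.58355424 -0.24052652]
t 3.5 pos [ 0.5599 -0.191   0.1268] F [-0.15 -0.68 -0.88] T [-0.05 -0.09 -0.04]
shift [0.0676 0.1209 0.1828] turn [-0.0012  0.0008 -0.0007]
```

The push face lies on the axis line at local y≈0. I go to local (31, 28), lower to z≈0.081, then rotate around the axis.

```bash
python3 -m pendant '0 0.12 0.15 0 0 0;0.06 0.121 0.183 0 0 0;0.12 0.121 0.183 0 0 0;0.18 0.121 0.183 0 0 0;0.18 0.121 0.183 0 0 0;0.18 0.121 0.183 0 0 0'
cat > arc.py <<'E'
# rows for tool centre at local (31, 9.5+m) turned about the stop axis by clockwise angle a, from present pose
import sys; from h import *; from scipy.spatial.transform import Rotation as Ro
s=r.read_state();R0=Ro.from_quat(s["eef_rot"]);c=np.array([.549,-.264]);z=float(sys.argv[1])
print("t",round(s["time"],2),"pos",np.round(s["ee_pos"],4),"F",np.round(s["ft_force"],2),"T",np.round(s["torque"],2))
for k in sys.argv[2:]:
    a,off=map(float,k.split(","));q=np.radians(-7.9)-a
    e=np.array([np.cos(q),np.sin(q)]);f=np.array([-e[1],e[0]]);P=np.r_[c+.031*e+(.0095+off)*f,z]
    x=np.array([0,0,-1.]);y=np.r_[e,0];Rt=Ro.from_matrix(np.c_[x,y,np.cross(x,y)])
    print(k,*np.round(R0.inv().apply(P-s["ee_pos"])/.25,3),*np.round((R0.inv()*Rt).as_rotvec()/1.5,3))
E
python3 arc.py .081 0,.005 0,0 0.1,0 0.2,0 0.3,0 .4,0 .5,0 .6,0 .7,0 .8,0
```

```text
time: 4.1
ee_pos: [0.5835, -0.2375, 0.0809]
eef_rot: [-0.533, -0.465, 0.533, -0.464]
ft_force: [0.4, 0.5, 0.4]
width: 0.0002
t 4.1 pos [ 0.5835 -0.2375  0.0809] F [0.43 0.45 0.39] T [ 0.01 -0.11  0.03]
0,.005 -0.0 0.002 0.066 0.001 -0.0 0.0
0,0 -0.0 0.002 0.086 0.001 -0.0 0.0
0.1,0 -0.0 0.005 0.098 0.068 -0.0 0.0
0.2,0 -0.0 0.007 0.111 0.134 -0.0 0.0
0.3,0 -0.0 0.007 0.124 0.201 -0.0 0.0
.4,0 -0.0 0.007 0.137 0.268 -0.0 0.0
.5,0 -0.0 0.005 0.15 0.334 -0.0 0.001
.6,0 -0.0 0.002 0.162 0.401 -0.0 0.001
.7,0 -0.0 -0.003 0.175 0.468 -0.0 0.001
.8,0 -0.0 -0.009 0.186 0.534 -0.0 0.001
```

```bash
python3 -m pendant '0 0.002 0.03 0 0 0;0 0.002 0.06 0 0 0;0 0.002 0.08 0 0 0;0 0.005 0.092 0.068 0 0;0 0.007 0.105 0.134 0 0;0 0.007 0.118 0.201 0 0;0 0.007 0.131 0.268 0 0;0 0.007 0.131 0.268 0 0'
python3 arc.py .081 .4,0 .5,0 .6,0 .7,0 .8,0
```

```text
time: 4.9
ee_pos: [0.5816, -0.2713, 0.0816]
eef_rot: [0.616, 0.348, -0.615, 0.348]
ft_force: [2.8, 2.5, 0.7]
width: 0.0006
t 4.9 pos [ 0.5816 -0.2713  0.0816] F [2.78 2.48 0.7 ] T [ 0.47 -0.73 -0.02]
.4,0 0.002 -0.003 0.004 -0.002 -0.001 -0.001
.5,0 0.002 0.0 0.016 0.064 -0.001 -0.001
.6,0 0.002 0.002 0.029 0.131 -0.001 -0.001
.7,0 0.002 0.003 0.042 0.198 -0.001 -0.001
.8,0 0.002 0.002 0.055 0.264 -0.001 -0.001
```

Contact is made, with 3.7 N on the ridge at about 0.37 rad. I keep going round.

```bash
python3 -m pendant '0.002 0 0.016 0.064 0 0;0.002 0.002 0.029 0.131 0 0;0.002 0.003 0.042 0.198 0 0;0.002 0.002 0.055 0.264 0 0;0.002 0.002 0.055 0.264 0 0;0.002 0.002 0.055 0.264 0 0'
python3 arc.py .081 .8,0 .6,0 .4,0 .2,0.002 0,.005 0,.02
python3 - <<'E'
from h import *
for n in("wrist","top","scene"):
    p,d,K,R,t=cam(n);cv2.imwrite(f"pics/{n}3.png",p)
    W=cloud(d,K,R,t).reshape(-1,3);q=W[(np.hypot(W[:,0]-.549,W[:,1]+.264)<.036)&(W[:,2]>.06)&(W[:,2]<.11)]
    print(n,len(q),np.histogram(q[:,2]*1000,bins=[60,66,68,70,72,74,76,78,80,82,84,86,88,90,92,94,96,98,100,104])[0])
E
```

```text
time: 5.5
ee_pos: [0.5749, -0.2833, 0.0812]
eef_rot: [0.672, 0.222, -0.671, 0.223]
ft_force: [3.3, 0.6, 2.5]
width: 0.0004
t 5.5 pos [ 0.5749 -0.2833  0.0812] F [3.28 0.57 2.54] T [ 0.22 -0.71 -0.01]
.8,0 0.001 0.0 -0.0 0.005 -0.001 -0.001
.6,0 0.001 -0.01 -0.024 -0.129 -0.0 -0.001
.4,0 0.001 -0.024 -0.046 -0.262 -0.0 -0.001
.2,0.002 0.001 -0.047 -0.07 -0.395 -0.0 -0.001
0,.005 0.001 -0.078 -0.092 -0.529 -0.0 -0.001
0,.02 0.001 -0.121 -0.134 -0.529 -0.0 -0.001
wrist 2784 [   0    0    0    0    1  102  596 1470  209  102   21   22   21   17
   19   27   18   21   50]
top 9 [0 0 0 0 2 1 1 3 1 1 0 0 0 0 0 0 0 0 0]
scene 474 [ 0  3  2  2 15 34 91 47 27 25 22 29 20 32 35 45 26  3  6]
```

The disc face reads about 79 mm, so the head has sprung up. Now I back off along the arc and lift away.

```bash
python3 -m pendant '-0.006 -0.01 -0.024 -0.129 0 0;-0.01 -0.024 -0.046 -0.262 0 0;-0.01 -0.047 -0.07 -0.395 0 0;-0.01 -0.078 -0.092 -0.529 0 0;-0.01 -0.121 -0.134 -0.529 0 0;-0.1 -0.121 -0.134 -0.529 0 0;-0.25 -0.121 -0.134 -0.529 0 0;-0.25 -0.121 -0.134 -0.529 0 0'
python3 go.py 0.56 0.05 0.145 -7.9
```

```text
time: 6.45
ee_pos: [0.5848, -0.2402, 0.1477]
eef_rot: [0.535, 0.462, -0.533, 0.466]
ft_force: [0.7, -0.4, -0.0]
width: 0.0007
t 6.45 pos [ 0.5848 -0.2402  0.1477] F [ 0.67 -0.43 -0.01] T [-0.04 -0.17  0.05]
shift [ 0.0069 -0.2613 -1.1352] turn [-0.0019  0.0015 -0.0036]
```

```bash
python3 -m pendant '-0.05 -0.05 -0.15 0 0 0;-0.05 -0.1 -0.33 0 0 0;-0.05 -0.15 -0.5 0 0 0;-0.05 -0.2 -0.67 0 0 0;-0.05 -0.22 -0.83 0 0 0;-0.05 -0.22 -0.95 0 0 0;-0.05 -0.22 -0.95 0 0 0'
python3 - <<'E'
from h import *
p,d,K,R,t=cam("top");cv2.imwrite("pics/top4.png",p);W=cloud(d,K,R,t)
w=W[174:234,413:473].reshape(-1,3)
for lo,hi in((.072,.084),(.088,.11)):
    q=w[(w[:,2]>lo)&(w[:,2]<hi)];print(len(q),q.mean(0),cv2.minAreaRect((q[:,:2]*1000).astype(np.float32)))
a=cv2.resize(p[174:234,413:473],(400,400),interpolation=2);b=cv2.resize(p[120:300,200:480],(400,257));cv2.imwrite("pics/c4.png",np.hstack([a,cv2.copyMakeBorder(b,0,143,0,0,0)]))
E
python3 go.py 0.5625 0.2258 0.09 -7.9
```

```text
time: 7.15
ee_pos: [0.5618, 0.0087, 0.1553]
eef_rot: [0.532, 0.466, -0.532, 0.465]
ft_force: [-0.6, -0.4, 0.2]
width: 0.0004
417 [ 0.54787405 -0.26071535  0.07907669] ((549.0169677734375, -263.6097106933594), (75.15508270263672, 75.4012451171875), 87.06246185302734)
174 [ 0.54753759 -0.26238933  0.09532987] ((548.2144775390625, -264.1982727050781), (23.978496551513672, 66.17231750488281), 61.08195114135742)
t 7.2 pos [0.5618 0.0056 0.1551] F [-0.88 -0.71 -0.17] T [-0.03 -0.1  -0.  ]
shift [ 0.2603 -0.1175 -0.8729] turn [0.0005 0.0002 0.0007]
```

View pics/c4.png

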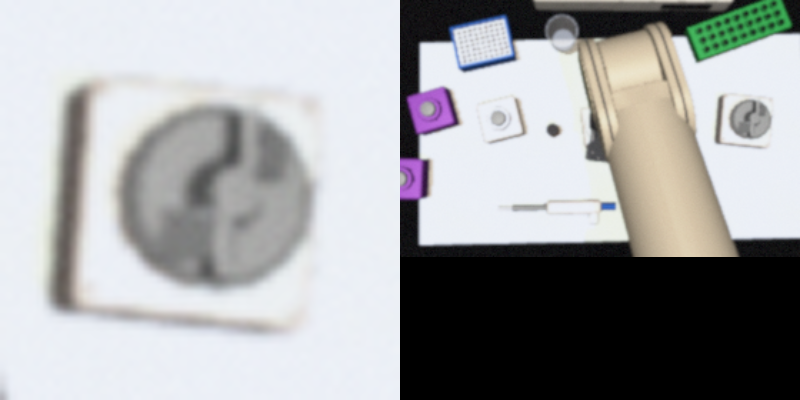

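The stop is up again (disc at 79.1 mm, as at the start) and turned back, identical to the first view. Next is the restart button.

```bash
python3 -m pendant '0 -0.02 -0.15 0 0 0;0 -0.05 -0.33 0 0 0;0 -0.08 -0.5 0 0 0;0 -0.1 -0.68 0 0 0;0 -0.118 -0.83 0 0 0;0.1 -0.118 -0.873 0 0 0;0.26 -0.118 -0.873 0 0 0;0.26 -0.118 -0.873 0 0 0'
python3 go.py 0.5625 0.2258 0.066 -7.9
```

```text
time: 8.0
ee_pos: [0.5615, 0.2207, 0.0851]
eef_rot: [-0.531, -0.464, 0.538, -0.462]
ft_force: [-0.6, -0.7, -0.5]
width: 0.0001
t 8.0 pos [0.5615 0.2207 0.0851] F [-0.62 -0.73 -0.53] T [-0.05 -0.06  0.  ]
shift [ 0.0763  0.0017 -0.021 ] turn [-0.0029  0.0038  0.0051]
```

```bash
python3 -m pendant '0 0 -0.01 0 0 0;0.03 0 -0.01 0 0 0;0.05 0 -0.01 0 0 0;0.07 0 -0.01 0 0 0;0.085 0 -0.01 0 0 0;0.085 0 -0.01 0 0 0'
python3 go.py 0.5625 0.2258 0.065 -7.9
```

```text
time: 8.6
ee_pos: [0.5647, 0.2263, 0.0693]
eef_rot: [0.534, 0.463, -0.534, 0.463]
ft_force: [0.6, -1.8, 3.2]
width: 0.0005
t 8.6 pos [0.5647 0.2263 0.0693] F [ 0.56 -1.78  3.15] T [-0.35 -0.12 -0.02]
shift [ 0.017  -0.0086  0.0031] turn [-0.0029  0.0001 -0.0003]
```

```bash
python3 -m pendant '0.01 -0.006 0 0 0 0;0.02 -0.006 0 0 0 0;0.028 -0.006 0 0 0 0;0.028 -0.006 0 0 0 0;0.028 -0.006 0 0 0 0'
python3 go.py 0.5625 0.2258 0.065 -7.9
```

```text
time: 9.1
ee_pos: [0.564, 0.2268, 0.066]
eef_rot: [0.535, 0.462, -0.534, 0.464]
ft_force: [-9.9, -7.1, 32.1]
width: 0.0005
t 9.1 pos [0.564  0.2268 0.066 ] F [-9.92 -7.13 32.14] T [-1.82  2.15 -0.01]
shift [ 0.0039 -0.0054  0.005 ] turn [-0.003   0.0002 -0.0021]
```

It is at the hard stop, fully in (32 N). Release and lift.

```bash
python3 -m pendant '-0.03 0 0 0 0 0;-0.13 0 0 0 0 0;-0.3 0 0 0 0 0;-0.4 0 0 0 0 0;-0.4 0 0.2 0 0 0;-0.4 0 0.4 0 0 0;-0.4 0 0.4 0 0 0;-0.4 0 0.4 0 0 0'
python3 - <<'E'
from h import *
s0=np.load("top1.npz");o=cloud(s0['d'],s0['K'],s0['R'],s0['t'])
p,d,K,R,t=cam("top");cv2.imwrite("pics/top5.png",p);W=cloud(d,K,R,t)
for n,(u,v),lo,hi in(("stop",(443,204),.072,.084),("stoptop",(443,204),.088,.11),("restart",(269,203),.06,.075)):
    for w in(o,W):
        q=w[v-30:v+30,u-30:u+30].reshape(-1,3);q=q[(q[:,2]>lo)&(q[:,2]<hi)];print(n,len(q),q.mean(0).round(4),np.median(q[:,2]).round(4))
E
cp pics/top5.png pics/f.png; python3 go.py .56 .1 .16 -7.9
```

```text
time: 9.9
ee_pos: [0.5486, 0.1264, 0.1622]
eef_rot: [-0.535, -0.463, 0.535, -0.463]
ft_force: [0.9, -0.0, 0.3]
width: 0.0006
stop 411 [ 0.5477 -0.2608  0.079 ] 0.0793
stop 417 [ 0.5477 -0.2609  0.0789] 0.0791
stoptop 176 [ 0.5478 -0.2622  0.0954] 0.0958
stoptop 176 [ 0.5475 -0.2623  0.0955] 0.0963
restart 185 [0.5605 0.2244 0.0665] 0.0652
restart 0 [nan nan nan] nan
t 9.95 pos [0.5485 0.1281 0.1622] F [-0.47  1.03 -0.47] T [ 0.01 -0.1  -0.03]
shift [0.0089 0.0613 0.1048] turn [-0.0028 -0.0002  0.0002]<stdin>:6: RuntimeWarning: Mean of empty slice.
  ret = um.true_divide(
  return _methods._mean(a, axis=axis, dtype=dtype,
  ret = ret.dtype.type(ret / rcount)
```

View pics/f.png

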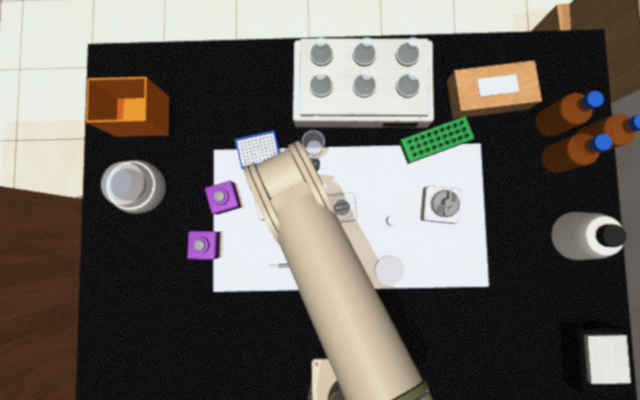

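The stop matches its first view, but the arm hides the restart unit. I move the arm between the knob and the stop, still high, and check the restart button and knob once.

```bash
python3 -m pendant '-0.1 0 0.1 0 0 0;-0.2 0 0.25 0 0 0;-0.2 0 0.45 0 0 0;-0.2 0 0.6 0 0 0;-0.2 0 0.78 0 0 0;-0.2 0 0.95 0 0 0;-0.2 0 0.95 0 0 0;-0.2 0 0.95 0 0 0'
python3 - <<'E'
from h import *
s0=np.load("top1.npz");o=cloud(s0['d'],s0['K'],s0['R'],s0['t'])
p,d,K,R,t=cam("top");cv2.imwrite("pics/top6.png",p);W=cloud(d,K,R,t)
for n,(u,v),lo,hi in(("restart",(269,203),.066,.075),("knob",(341,208),.085,.11),("stop",(443,204),.072,.084)):
    for w in(o,W):
        q=w[v-30:v+30,u-30:u+30].reshape(-1,3);q=q[(q[:,2]>lo)&(q[:,2]<hi)]
        if len(q):print(n,len(q),q.mean(0).round(4),np.median(q[:,2]).round(4),cv2.minAreaRect((q[:,:2]*1000).astype(np.float32))[2])
E
```

```text
time: 10.75
ee_pos: [0.5155, -0.1065, 0.2121]
eef_rot: [0.534, 0.464, -0.534, 0.463]
ft_force: [0.5, 1.5, -0.3]
width: 0.0007
restart 89 [0.5616 0.2257 0.071 ] 0.0712 26.041772842407227
restart 85 [0.5614 0.2257 0.0709] 0.0709 0.29185914993286133
knob 83 [0.5436 0.0214 0.0939] 0.0942 12.971179962158203
knob 81 [0.5438 0.0209 0.0938] 0.094 13.440449714660645
stop 411 [ 0.5477 -0.2608  0.079 ] 0.0793 87.3787841796875
```

View pics/top6.png

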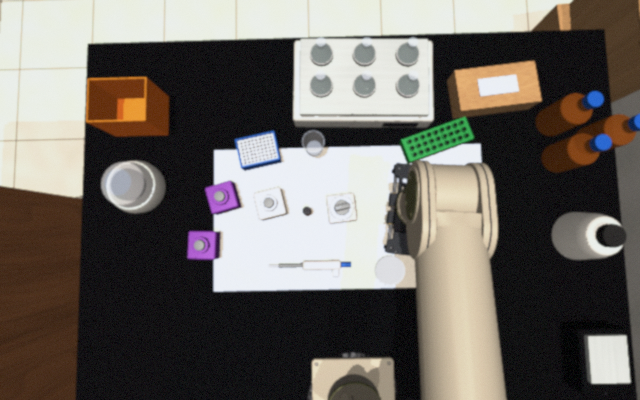

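The restart button is out (70.9 mm), the knob has not moved, and all the visible bystanders are where they were. The arm is free at z≈0.21, so I hand in.

```bash
python3 -c "
from bench import close_job
print(close_job())"
```

```text
the job is handed in; nothing more can be done
None
```

The job is done and handed in at about 11 s of the 56 s allowed; no verdict was reported.

- **Press and latch:** I pressed the mushroom button to its hard stop (23 N). With the finger off, its top stood at 88.5 mm, so it was latched.
- **Release by turning:** I pushed one ridge about 0.8 rad clockwise and the head sprang up. Its disc face read 79 mm, the same as at the start. After I backed off, the head was turned back as in the first view.
- **Restart:** I pressed the button to its hard stop (32 N) with the stop up, then let go. It returned to 70.9 mm, within 0.5 mm of where it began.
- **Last checks:**
  - The speed knob was at the same place and angle to within 0.5 mm and 0.5°.
  - The bystanders in view looked unmoved by eye. The white jar between the knob and the stop was behind the arm in the last picture, but looked unmoved in the one before.
  - The stop unit was also hidden in the last picture; the one before showed it up and unchanged.
  - The arm was left clear of everything at about 0.21 m.

No check failed or disagreed.

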